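Fit the adjustable spanner to the cooker lid's vent nut and tighten it

TASK

Tighten the vent nut of the pressure cooker lid with the adjustable spanner that sits over it: pull the spanner's round adjusting knob out until it clicks, turn it clockwise until the jaws just fit the nut, and push the knob back home so that the jaws are locked. Then swing the spanner's handle clockwise (looking down on the nut) so that the nut turns by a sixth of a turn, 60 degrees, and let go. Do not shift the other utensils.

Things in the scene. Friction and masses are not known exactly. Their poses are not given: they have to be found in the camera images.
- nut_centre (a point): Centre of the brass hexagon vent nut (24 mm across flats, 11 mm high) in the middle of the lid; a point fixed to the lid, on the axis about which nut and spanner turn. Lid axes: z is that axis, square to the lid and leaning 30 degrees from vertical; x points up the slope; y lies level.
- lid: Steel pressure cooker lid, 200 mm wide, immovable, leaning 30 degrees on a fixed wooden stand on the low stool (stool top 60 mm above the work surface). Origin: centre of its underside, 38 mm under nut_centre along z. Its black handle with the press button points along its -y; a brass safety plug beside the nut reaches to 10 mm below the nut's centre.
- handle_grip (a point): Point in the middle of the spanner's flat steel handle, 155 mm from the nut axis, a good place to grip. Handle 16 mm wide, 10 mm thick, straight from 90 to 190 mm from the axis, parallel to the lid; over 50 mm of free air beneath it here. x points along it away from the nut, z along the nut axis, outward. The spanner is captive: it swings on the nut but cannot lift off.
- knob_mid (a point): Point on the axis of the spanner's round knurled adjusting knob (30 mm diameter, 30 mm tall, with a 37 mm wide flange 2.5 mm thick at its foot), 8 mm below its top, 22 mm above its foot. z is its axis, parallel to the nut axis, pointing out; x turns with it. It stands on the spanner's upper face, 72 mm from the nut axis towards the handle's end. Nothing near it is higher than 10 mm above that face.
- knob (a joint): How far the knob is pulled out, in m: 0 home (a brake locks its rotation), 0.006 fully out (free to turn). A detent snaps it to either end: about 13 N along its axis takes it past halfway (3 mm), out or in; it stays out by itself.
- worm (a joint): Rotation of the knob, rad, growing clockwise seen from above it; starts at 0.2 to 0.55. Moves both jaws alike, 2 mm each per rad, towards the nut. At 1.60 both touch the nut and the knob stops firmly. Takes 0.06 N m when out. Jaws over 1.9 mm off each side slip round the nut, and are forced open if the knob is left out.
- spanner (a joint): Swing of the spanner about the nut axis, rad, growing clockwise seen from above the lid; starts within 0.05 of 0, where the jaws are parallel to the nut's flats; range to 1.9. Friction of about 0.25 N m keeps it where it is left. At 0 the handle points 30 degrees downhill of the lid's +y, at 1.05 it points 30 degrees uphill of it.
- nut (a joint): Rotation of the nut, rad, growing clockwise (tightening); starts at 0 and stays where it is left. It resists with about 0.35 N m: some 4 N at handle_grip turns it and the spanner. It follows the fitted spanner with up to about 0.1 rad of play.
- degchi: Bystander: open aluminium pot, 150 mm wide, 85 mm high, origin under its centre, on the stool.
- bowls: Bystander: stack of three nested steel bowls, 120 mm wide, 62 mm high, origin under the centre, on the stool.
- brush: Bystander: plastic scrub brush, 130 x 48 x 41 mm, lying on its bristles, origin under its centre, on the stool.
- tumbler: Bystander: steel tumbler, 68 mm wide, 95 mm high, origin under its centre, on the stool.
- weight: Bystander: cooker's steel vent weight, 36 mm wide, 46 mm high, origin under its centre, on the stool.
- soapdish: Bystander: white plastic soap dish, 75 x 110 x 26 mm, origin under its centre, on the stool.

How it is judged:
On the way, in this order (a step that is already met when the one before it is completed fails the run):
1. the knob is pulled out by more than 4.5 mm (value of joint knob above 0.0045 m), for 0.05 s.
2. knob still out, the jaws are closed to within 0.6 mm of the nut on each side (worm above 1.3) (value of joint knob above 0.004 m and value of joint worm above 1.3 rad), for 0.1 s.
3. the knob is pushed home (under 1 mm), jaws still fitting, nut not yet turned (value of joint knob below 0.001 m and value of joint worm above 1.3 rad and value of joint nut below 0.3 rad), for 0.1 s.
At the end, for the whole second after the job is handed in: The nut has been turned clockwise by 60 degrees (0.85 to 1.25 rad counts), the knob is home (under 1 mm out) with the jaws still fitting the nut (worm above 1.25), spanner and nut are at rest (value of joint nut between 0.85 and 1.25 rad and value of joint knob below 0.001 m and value of joint worm above 1.25 rad and velocity of joint nut between -0.05 and 0.05 rad/s and velocity of joint spanner between -0.05 and 0.05 rad/s); the robot touches nothing.
It fails at once if another utensil is shifted by more than 30 mm (distance of any of degchi, bowls, brush, tumbler, weight, soapdish from where it was at the start of the episode above 0.03 m).
It also fails if it takes over 51 s, if anything falls off the work surface, if the arm or the gripper's body presses on something with over 40 N, if the wrist force passes 120 N, or if a joint passes its speed limit or range.

ROBOT

A 6-joint arm with a two-finger parallel gripper is mounted at the origin on the work surface. World frame = base frame: x ahead of the robot, y to its left, z up, the work surface at z = 0. Lengths are in m, angles in rad, forces in N, time in s.
With the tool pointing down it reaches from about 0.375 to 0.9 m from the base axis. Payload 3.1 kg.
Tool frame: the origin (TCP) lies midway between the tips of the shut fingers; the grasp point (between the pads) lies 19 mm behind it; x points along the fingers, z is the direction in which the jaws open and shut, and the axes are right-handed (so a half turn about x gives the same grasp; the last joint's range is limited). The gripper opens to 85 mm and grips with 20 to 120 N. Pads are 22 mm wide; open, the fingers measure 114 mm over their backs; the gripper's body (76 mm by 85 mm) begins 54 mm behind the grasp point. The pads swing forward as they close: fully open they stand 13 mm farther back than shut.
Start: joints at [1.038, 0.527, 1.433, -0, 1.181, -0.178], TCP at [0.216, 0.586, 0.231] pointing down, gripper open.
Joint ranges: [-3.08, 3.08], [-0.75, 2.2], [0.22, 2.44], [-1.43, 4.57], [0, 2.65], [-2.85, 2.85]. Speed limits (rad/s): [2.79, 2.79, 3.14, 3.14, 3.14, 3.14].

INTERFACE

Orientations are given as a unit quaternion [x, y, z, w].
In Python, from station import status, snapshot, camera_params, ticket gives the robot as it stands.
- The arm moves only by the tool arm_command, never from a script. Its argument "series" is a list that holds one entry, the list of rows, each a list of 4 numbers: the shift along the tool's x, y, z in mm, then the turn about the tool's x in rad. A call has 1 to 10 rows; each row shifts and turns the commanded pose from where the row before left it, along the tool's axes as they then stand; what a row does not reach is not made up. A row lasts 1/10 s, in which the tool goes at most 50 mm and 8.59 degrees, less where a joint would pass 70% of its speed; a pose out of reach is approached as far as the arm can. A call is refused whole if a number of a shift passes 50 or a number of a turn 0.15, either way. A call with a gripper value outside its range is refused whole. "jaw" is the opening in per cent of the stroke, from 0 (shut) to 100 (fully open), set as the call begins (left out, the last holds). The fingers move at their own pace and stop on an object; "force" is the grip in N (left out, the last holds). Time passes only in rows, so rows that do not move let the fingers close. It gives the time, the measured TCP pose, the force and the opening at its end, in the units of the state.
- status.sense(): the state, without advancing time (a new reading comes with each control period).
- snapshot(name): name is "side" or "top"; returns the picture (420x560x3 uint8, red, green, blue); there is no depth.
- camera_params(name): a dict with "fovy" (degrees; the focal length in pixels is half the picture's height over the tangent of half this angle, whatever the lens; pixels are square), "cx", "cy" (the principal point, pixels), "extrinsics" (4x4, takes a point from camera to world coordinates). Camera axes: x right, y down, z forward; pixel columns grow to the right and rows downward; lengths in m; the calibration is good to about 2 mm. A picture is of the moment at which its call begins. camera_params takes no time and is no camera call.
- ticket.sign_off(): hands the job in, once; it reports no verdict.
The state is a dict: "t": time; "q": joint angles; "qd": joint speeds; "tau": joint torques, N m; "tcp_pos": TCP position; "tool_rot": TCP orientation; "force": force on the tool from outside, world axes, zero at the start; "ft_torque": the same for the moment, N m; "finger_gap": opening from 0.0 (shut) to 1.0 (fully open).
Only numpy, scipy, OpenCV 4.12 (cv2) and the standard library are available. Lean on these libraries where they do the work, as an engineer would, in place of code of your own. Each camera call takes 0.05 s, during which the arm holds its last target. There are 200 camera calls.

## Working session

There is one attempt and no reset: what is moved stays moved. The work goes in short steps, Python scripts to look and compute and a tool call to move; the robot and the scene stay as the last step left them, time stands still between calls to the robot, and variables do not carry over. Pictures are saved under pics/ and viewed, about 8 in all and at most 12, crops included, and the job is handed in when it is done.

Besides the shell and the picture viewer there is one more tool, called after ">>>" as name(argument=value, ...) on one line, values as JSON. arm_command: Moves the arm, as the interface text tells. Its arguments: {"type":"object","properties":{"series":{"type":"array"},"jaw":{"type":"number"},"force":{"type":"number"}},"required":["series"]}

```bash
mkdir -p pics; ls
python3 - <<'E'
from station import status,snapshot,camera_params
import cv2
print(status.sense())
for n in("side","top"):
    p=camera_params(n);print(n,p)
    cv2.imwrite(f"pics/{n}0.png",snapshot(n)[:,:,::-1])
E
```

```text
pics
{'t': 0.0, 'q': array([ 1.03849995e+00,  5.28445966e-01,  1.43391291e+00, -2.28627181e-05,
        1.18140706e+00, -1.78456509e-01]), 'qd': array([-0.00090182, -0.00057441, -0.00033416,  0.00191075,  0.00075378,
       -0.00086287]), 'tau': array([-1.09736149e-03, -4.42348337e+01, -1.78023416e+01, -2.92603017e-04,
        8.63272900e-03, -5.68274302e-06]), 'tcp_pos': array([0.21614331, 0.585664  , 0.23034266]), 'tool_rot': array([-0.40452542,  0.58088763,  0.40387118,  0.57949704]), 'force': array([ 0.2110492 , -0.36651404, -0.72581015]), 'ft_torque': array([-0.06749405,  0.0078309 ,  0.00570478]), 'finger_gap': 1.0030189668544502}
side {'fovy': 52.00896829711355, 'cx': 277.9527276861595, 'cy': 208.11983385832775, 'extrinsics': array([[ 9.27179316e-01, -2.51314064e-01,  2.77812449e-01,
         3.15754606e-01],
       [-3.74617715e-01, -6.22573004e-01,  6.87069445e-01,
        -6.39609608e-01],
       [ 2.88316270e-04, -7.41110043e-01, -6.71383513e-01,
         7.48832743e-01],
       [ 0.00000000e+00,  0.00000000e+00,  0.00000000e+00,
         1.00000000e+00]])}
top {'fovy': 45.89144050289478, 'cx': 286.11929981603487, 'cy': 211.71494883264458, 'extrinsics': array([[-0.02607895, -0.9986754 ,  0.04435473,  0.5108907 ],
       [-0.99960965,  0.02560715, -0.0111721 , -0.01844757],
       [ 0.0100215 , -0.04462877, -0.99895337,  1.36572779],
       [ 0.        ,  0.        ,  0.        ,  1.        ]])}
```

View pics/side0.png

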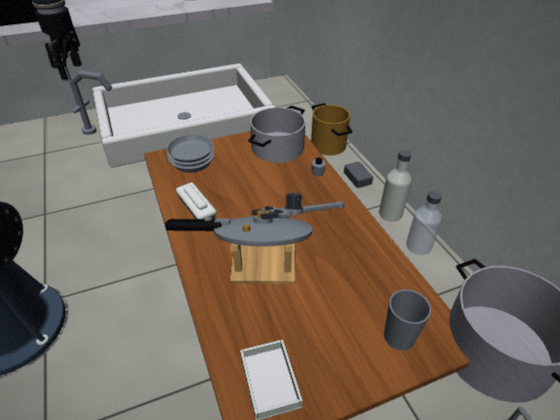

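View pics/top0.png

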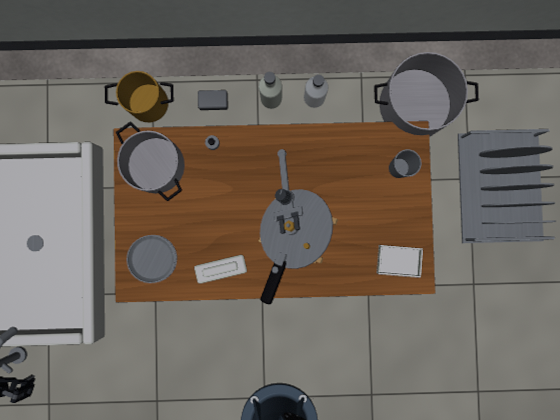

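Run:
```python
import cv2,numpy as np
a=cv2.imread("pics/side0.png")[180:260,160:360];b=cv2.imread("pics/top0.png")[140:310,240:345]
cv2.imwrite("pics/sidec.png",cv2.resize(a,None,fx=4,fy=4,interpolation=cv2.INTER_CUBIC))
cv2.imwrite("pics/topc.png",cv2.resize(b[:140],None,fx=4.2,fy=4.2,interpolation=cv2.INTER_CUBIC))
```

```text
(no output)
```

View pics/sidec.png

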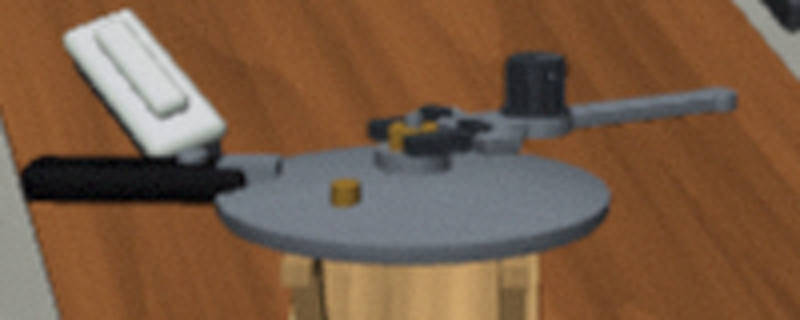

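View pics/topc.png

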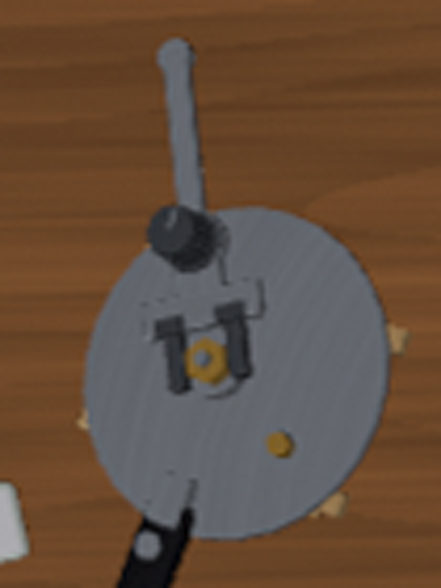

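```bash
cat > h.py <<'E'
import numpy as np
from scipy.optimize import least_squares
from scipy.spatial.transform import Rotation as R
from station import camera_params
P={n:camera_params(n) for n in("side","top")}
def proj(n,X):
    p=P[n];E=p["extrinsics"];c=(np.atleast_2d(X)-E[:3,3])@E[:3,:3]
    f=210/np.tan(np.radians(p["fovy"]/2))
    return c[:,:2]/c[:,2:]*f+[p["cx"],p["cy"]]
def lidR(yaw):  # yaw = heading of level lid y
    y=np.array([np.cos(yaw),np.sin(yaw),0]);u=np.array([y[1],-y[0],0])*1.0
    x=np.cos(np.pi/6)*(-np.cross(y,[0,0,1])*-1)+np.array([0,0,.5]);z=np.cross(x,y)
    return np.c_[x,y,z]
E
cat > fit.py <<'E'
from h import *
S=lambda u,v:np.array([u/4+160-.375,v/4+180-.375])
T=lambda u,v:np.array([u/4.2+240-.38,v/4.2+140-.38])
obs=[("side","nut",S(412,134)),("top","nut",T(206,361)),("side","ktop",S(536,59)),("top","ktop",T(174,228)),("side","kfoot",S(536,122)),("top","kfoot",T(202,244)),("side","tip",S(727,98)),("top","tip",T(176,54))]
def pts(p):
    N=p[:3];L=lidR(p[3]);s=p[4]-np.pi/6
    d=np.array([np.sin(s),np.cos(s),0])  # lid coords
    hf,ht,rt,hr=p[5:9]
    q={"nut":[0,0,.004],"ktop":72e-3*d+[0,0,hf+.03],"kfoot":72e-3*d+[0,0,hf],"tip":rt*d+[0,0,ht]}
    a=np.linspace(0,2*np.pi,361)
    rim=N+np.c_[.1*np.sin(a),.1*np.cos(a),0*a+hr]@L.T
    return {k:N+L@np.array(v) for k,v in q.items()},rim,L
def res(p):
    Q,rim,L=pts(p)
    r=[proj(n,Q[k])[0]-o for n,k,o in obs]
    t=proj("top",rim);s=proj("side",rim)
    m=[t[:,0].min()-T(85,0)[0],t[:,0].max()-T(388,0)[0],t[:,1].min()-T(0,207)[1],t[:,1].max()-T(0,538)[1],
       s[:,0].min()-S(214,0)[0],s[:,0].max()-S(611,0)[0]]
    reg=[(p[7]-.197)/.004,(p[4])/.05,(p[5]-.01)/.02,(p[6]-.01)/.02,(p[8]+.028)/.02]
    return np.concatenate([np.ravel(r),m,reg])
if __name__=="__main__":
    s=least_squares(res,[.5,0,.15,0,0,.01,.01,.197,-.028],loss="soft_l1")
    print(s.x.round(4));print(res(s.x).round(2));Q,_,L=pts(s.x);print(Q);print(L.round(3))
    J=s.jac;print(np.sqrt(np.diag(np.linalg.inv(J.T@J))).round(4))
    np.save("p.npy",s.x)
E
python3 fit.py
```

```text
[ 0.5274 -0.0399  0.1549 -0.3983 -0.0025  0.0039  0.0038  0.1964 -0.0251]
[ 1.16 -0.2   0.35  0.99  0.81  0.99 -0.43  1.73  0.58 -0.7  -1.44  0.93
  0.23 -0.15  0.22  0.12 -0.39 -0.23  1.01  1.36  0.93  0.76 -0.15 -0.05
 -0.3  -0.31  0.14]
{'nut': array([ 0.52815753, -0.03805671,  0.15838779]), 'ktop': array([ 0.60349908, -0.01955231,  0.16624022]), 'kfoot': array([ 0.59768073, -0.03337789,  0.14025946]), 'tip': array([ 0.717809  , -0.02528785,  0.10894716])}
[[-0.336  0.922  0.194]
 [-0.798 -0.388  0.461]
 [ 0.5    0.     0.866]]
[0.0013 0.0019 0.0029 0.0473 0.0422 0.0032 0.0054 0.0025 0.0058]
```

```bash
cat >> h.py <<'E'
from station import status
p=np.load("p.npy");L=lidR(p[3]);N=p[:3]
def knob(h,s=None):
    s=(p[4] if s is None else s)-np.pi/6
    return N+L@(.072*np.array([np.sin(s),np.cos(s),0])+[0,0,p[5]+h])
def hgrip(s,h=0,r=.155):
    s=s-np.pi/6
    return N+L@(r*np.array([np.sin(s),np.cos(s),0])+[0,0,p[6]+h])
def show():
    s=status.sense();M=R.from_quat(s["tool_rot"]).as_matrix()
    print("t",s["t"],"q",s["q"].round(3),"tcp",s["tcp_pos"].round(4),"gap",round(s["finger_gap"],3),"F",s["force"].round(1),"T",s["ft_torque"].round(2))
    print("toolF",(M.T@s["force"]).round(1),"zyaw",round(np.degrees(np.arctan2(M[1,2],M[0,2])),1));return s["tcp_pos"],M
def delta(target): # mm in tool axes
    t,M=show();print("delta mm",(1000*M.T@(np.array(target)-t)).round(1))
E
python3 - <<'E'
from h import *
t,M=show();print(M.round(3))
A=knob(.025);print("A",A,"y_lid yaw",np.degrees(np.arctan2(L[1,1],L[0,1])))
print("z_lid in tool",(M.T@L[:,2]).round(3))
delta(A+[0,0,.1])
print(hgrip(0),hgrip(1.1),knob(0))
E
```

```text
t 0.1 q [ 1.039  0.528  1.434  0.     1.181 -0.179] tcp [0.2162 0.5857 0.2304] gap 1.002 F [-0.1  0.1  0.7] T [ 0.   -0.02 -0.01]
toolF [-0.7  0.1  0.1] zyaw 69.7
[[-0.001 -0.938  0.346]
 [-0.002  0.346  0.938]
 [-1.     0.    -0.002]]
A [ 0.60252936 -0.02185657  0.16191009] y_lid yaw -22.823267929790667
z_lid in tool [-0.867 -0.022  0.498]
t 0.1 q [ 1.039  0.528  1.434  0.     1.181 -0.179] tcp [0.2162 0.5857 0.2304] gap 1.002 F [-0.1  0.1  0.7] T [ 0.   -0.02 -0.01]
toolF [-0.7  0.1  0.1] zyaw 69.7
delta mm [ -30.9 -572.9 -436.2]
[ 0.67788656 -0.02833189  0.1195076 ] [ 0.6195325  -0.15596577  0.20049588] [ 0.59768073 -0.03337789  0.14025946]
```

>>> arm_command(series=[[[-6, -36, -27, 0], [-6, -36, -27, 0], [-6, -36, -27, 0], [-6, -36, -27, 0], [-7, -36, -27, 0], [0, -36, -27, 0], [0, -36, -27, 0], [0, -36, -27, 0], [0, -36, -27, 0], [0, -36, -27, 0]]], jaw=60)

```text
t: 1.1
tcp_pos: [0.4611, 0.2066, 0.2621]
tool_rot: [-0.404, 0.58, 0.404, 0.58]
force: [0.3, -0.0, -0.3]
finger_gap: 0.601
```

>>> arm_command(series=[[[0, -36, -27, 0], [0, -36, -27, 0], [0, -36, -27, 0], [0, -36, -27, 0], [0, -36, -27, 0], [0, -33, -30, 0], [0, 0, 0, 0.14], [0, 0, 0, 0.14], [0, 0, 0, 0.14], [0, 0, 0, 0.14]]])

```text
t: 2.1
tcp_pos: [0.6029, -0.0205, 0.2616]
tool_rot: [-0.226, 0.67, 0.226, 0.67]
force: [-0.5, 1.1, -0.7]
finger_gap: 0.6
```

>>> arm_command(series=[[[0, 0, 0, 0.14], [0, 0, 0, 0.14], [0, 0, 0, 0.14], [0, 0, 0, 0.14], [0, 0, 0, 0.1], [0, 0, 0, 0], [0, 0, 0, 0]]])

```text
t: 2.8
tcp_pos: [0.6031, -0.0202, 0.2619]
tool_rot: [0.0, 0.707, -0.0, 0.707]
force: [0.7, 0.1, -0.9]
finger_gap: 0.601
```

Run:
```python
from h import *
from station import snapshot
import cv2
t,M=show()
# TCP target: grasp point at A(h=.025), tip 19mm further (pads ~3 back)
delta(knob(.025)-[0,0,.016])
a=cv2.cvtColor(snapshot("side"),4)[120:260,200:400];b=cv2.cvtColor(snapshot("top"),4)[130:270,220:360]
cv2.imwrite("pics/c1.png",np.hstack([cv2.resize(i,None,fx=3,fy=4 if 0 else 3,interpolation=2)[:420,:] for i in(a,b)])[:, :800] if 0 else np.hstack([cv2.resize(a,(460,322),interpolation=2),cv2.resize(b,(322,322),interpolation=2)]))
```

```text
t 2.8 q [-0.219  0.466  1.453  0.     1.223 -0.218] tcp [ 0.6031 -0.0202  0.2619] gap 0.601 F [ 0.7  0.1 -0.9] T [0.02 0.01 0.03]
toolF [0.9 0.1 0.7] zyaw -0.0
t 2.8 q [-0.219  0.466  1.453  0.     1.223 -0.218] tcp [ 0.6031 -0.0202  0.2619] gap 0.601 F [ 0.7  0.1 -0.9] T [0.02 0.01 0.03]
toolF [0.9 0.1 0.7] zyaw -0.0
delta mm [116.   -1.6  -0.4]
```

View pics/c1.png

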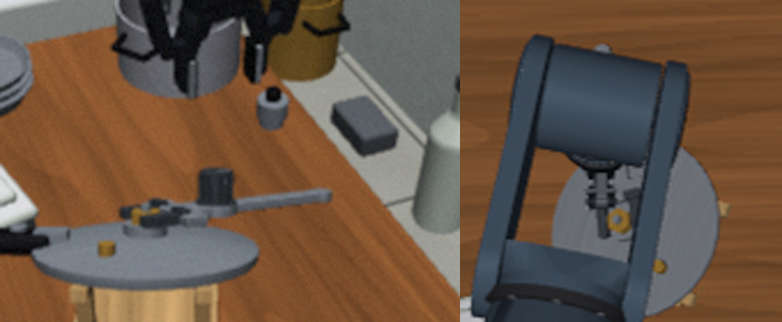

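>>> arm_command(series=[[[25, 0, 0, 0], [25, 0, 0, 0], [20, 0, 0, 0], [10, -1, 0, 0], [0, 0, 0, 0]]], jaw=58)

```text
t: 3.4
tcp_pos: [0.6024, -0.0213, 0.1808]
tool_rot: [0.001, 0.708, -0.001, 0.706]
force: [-0.1, -0.8, 0.8]
finger_gap: 0.577
```

Run:
```python
from h import *
from station import snapshot
import cv2
delta(knob(.025)-[0,0,.016])
t,M=show()
print([ (n,proj(n,[t,t+M[:,2]*.022,t-M[:,2]*.022,knob(.03)]).round(1).tolist()) for n in("side",)])
a=cv2.cvtColor(snapshot("side"),4)[150:230,250:350]
cv2.imwrite("pics/c2.png",cv2.resize(a,None,fx=7,fy=7,interpolation=2))
```

```text
t 3.4 q [-0.22   0.559  1.537 -0.     1.049 -0.218] tcp [ 0.6024 -0.0213  0.1808] gap 0.577 F [-0.1 -0.8  0.8] T [-0.02 -0.01 -0.04]
toolF [-0.8 -0.8 -0.1] zyaw -0.1
delta mm [34.9 -0.6  0.3]
t 3.4 q [-0.22   0.559  1.537 -0.     1.049 -0.218] tcp [ 0.6024 -0.0213  0.1808] gap 0.577 F [-0.1 -0.8  0.8] T [-0.02 -0.01 -0.04]
toolF [-0.8 -0.8 -0.1] zyaw -0.1
[('side', [[294.4, 190.6], [304.2, 188.1], [284.6, 193.1], [294.4, 195.4]])]
```

View pics/c2.png

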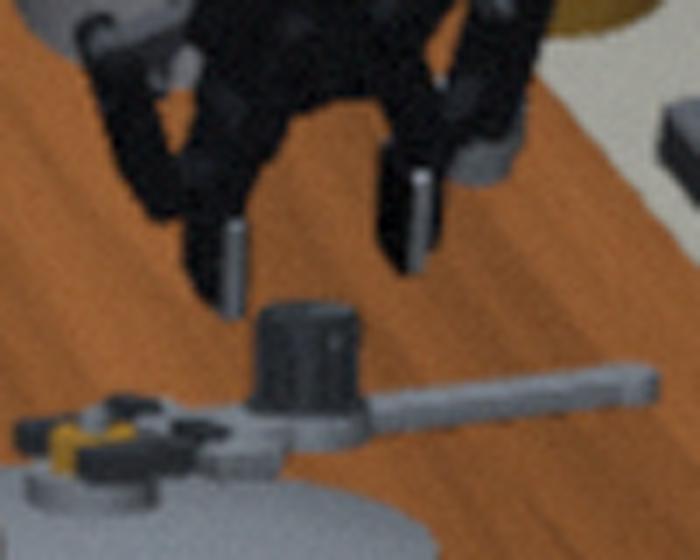

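>>> arm_command(series=[[[12, 0, -0.5, 0], [10, 0, -0.5, 0], [6, 0, 0, 0], [4, 0, 0, 0], [2, 0, 0, 0], [0, 0, 0, 0]]])

```text
t: 4.05
tcp_pos: [0.6023, -0.0213, 0.1481]
tool_rot: [0.001, 0.707, -0.001, 0.707]
force: [0.1, -0.3, -1.0]
finger_gap: 0.579
```

Run:
```python
from h import *
from station import snapshot
import cv2
delta(knob(.025)-[0,0,.016])
a=cv2.cvtColor(snapshot("side"),4)[150:230,250:350]
cv2.imwrite("pics/c3.png",cv2.resize(a,None,fx=7,fy=7,interpolation=2))
```

```text
t 4.05 q [-0.221  0.601  1.566 -0.     0.975 -0.218] tcp [ 0.6023 -0.0213  0.1481] gap 0.579 F [ 0.1 -0.3 -1. ] T [-0.    0.05  0.03]
toolF [ 1.  -0.3  0.1] zyaw -0.2
delta mm [ 2.2 -0.6  0.3]
```

View pics/c3.png

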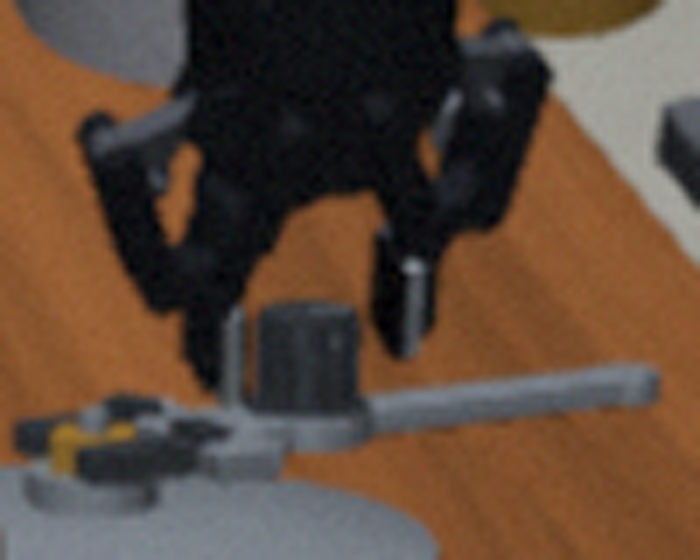

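>>> arm_command(series=[[[0, 0, 0, 0], [0, 0, 0, 0], [0, 0, 0, 0], [0, 0, 0, 0], [0, 0, 0, 0], [0, 0, 0, 0]]], jaw=0, force=40)

```text
t: 4.7
tcp_pos: [0.5988, -0.0206, 0.1492]
tool_rot: [0.001, 0.71, -0.001, 0.704]
force: [-5.7, 0.2, 8.0]
finger_gap: 0.394
```

Run:
```python
from h import *
t,M=show()
print("z_lid tool",(M.T@L[:,2]).round(3), "x_lid",(M.T@L[:,0]).round(3))
```

```text
t 4.7 q [-2.200e-01  5.980e-01  1.569e+00 -1.000e-03  9.830e-01 -2.170e-01] tcp [ 0.5988 -0.0206  0.1492] gap 0.394 F [-5.7  0.2  8. ] T [ 0.02  1.58 -0.28]
toolF [-8.   0.2 -5.8] zyaw -0.2
z_lid tool [-0.867  0.462  0.186] x_lid [-0.498 -0.799 -0.337]
```

>>> arm_command(series=[[[0, 0, -3, 0], [0, 0, 0, 0], [-2, 1, 0.4, 0], [-2, 1, 0.4, 0], [-2, 1, 0.4, 0], [-2, 1, 0.4, 0], [0, 0, 0, 0]]], force=70)

```text
t: 5.4
tcp_pos: [0.5997, -0.0177, 0.1552]
tool_rot: [0.001, 0.709, -0.001, 0.706]
force: [-0.2, -3.5, -8.1]
finger_gap: 0.37
```

Run:
```python
from h import *
t,M=show()
d=t-np.array([.5988,-.0206,.1492]);print("moved lid mm",(1000*L.T@d).round(1),"F lid",(L.T@status.sense()["force"]).round(1))
```

```text
t 5.4 q [-2.150e-01  5.890e-01  1.565e+00 -1.000e-03  9.910e-01 -2.110e-01] tcp [ 0.5997 -0.0177  0.1552] gap 0.37 F [-0.2 -3.5 -8.1] T [-0.44  0.61 -0.29]
toolF [ 8.1 -3.5 -0.1] zyaw -0.2
moved lid mm [ 0.4 -0.3  6.7] F lid [-1.2  1.2 -8.7]
```

>>> arm_command(series=[[[-2, 1, 0.4, 0], [-2, 1, 0.4, 0], [-2, 1, 0.4, 0], [0, 0, 0, 0]]])

```text
t: 5.8
tcp_pos: [0.5995, -0.0174, 0.1561]
tool_rot: [-0.001, 0.71, -0.002, 0.704]
force: [4.5, -12.5, -34.3]
finger_gap: 0.365
```

```bash
cat >> h.py <<'E'
def chk(ref=(.5988,-.0206,.1492)):
    t,M=show()
    print("moved lid mm",(1000*L.T@(t-ref)).round(1),"F lid",(L.T@status.sense()["force"]).round(1),"T lid",(L.T@status.sense()["ft_torque"]).round(2))
E
python3 - <<'E'
from h import *
chk()
E
```

```text
t 5.8 q [-0.212  0.589  1.562 -0.007  0.998 -0.206] tcp [ 0.5995 -0.0174  0.1561] gap 0.365 F [  4.5 -12.5 -34.3] T [-1.95 -0.08 -0.4 ]
toolF [ 34.3 -12.4   4.8] zyaw -0.1
moved lid mm [ 0.6 -0.6  7.6] F lid [ -8.6   9.  -34.6] T lid [ 0.52 -1.77 -0.76]
```

>>> arm_command(series=[[[2, -1, -0.4, 0], [2, -1, -0.4, 0], [0, 0, 0, 0]]], force=40)

```text
t: 6.1
tcp_pos: [0.5997, -0.0176, 0.1556]
tool_rot: [0.001, 0.709, -0.002, 0.705]
force: [1.6, -6.0, -17.3]
finger_gap: 0.363
```

Run:
```python
from h import *
chk()
```

```text
t 6.1 q [-0.214  0.589  1.564 -0.003  0.993 -0.209] tcp [ 0.5997 -0.0176  0.1556] gap 0.363 F [  1.6  -6.  -17.3] T [-1.    0.55 -0.35]
toolF [17.3 -5.9  1.7] zyaw -0.2
moved lid mm [ 0.5 -0.3  7.1] F lid [ -4.4   3.8 -17.4] T lid [-0.28 -1.13 -0.24]
```

>>> arm_command(series=[[[0, 0, 0, 0.1], [0, 0, 0, 0.1], [0, 0, 0, 0.1], [0, 0, 0, 0.1], [0, 0, 0, 0]]])

```text
t: 6.6
tcp_pos: [0.6032, -0.0165, 0.1579]
tool_rot: [0.141, 0.691, -0.141, 0.695]
force: [4.3, -2.1, -14.1]
finger_gap: 0.331
```

Run:
```python
from h import *
chk()
```

```text
t 6.6 q [-0.212  0.587  1.561  0.     0.989  0.189] tcp [ 0.6032 -0.0165  0.1579] gap 0.331 F [  4.3  -2.1 -14.1] T [-0.5  -1.02  0.13]
toolF [14.1 -0.2  4.7] zyaw -23.0
moved lid mm [-0.4  2.5 10.3] F lid [ -6.8   4.8 -12.3] T lid [ 1.05 -0.07 -0.46]
```

>>> arm_command(series=[[[2, -1, 0, 0], [2, -1, 0, 0], [0, 0, 0, 0.1], [0, 0, 0, 0.1], [0, 0, 0, 0.1], [0, 0, 0, 0.1], [0, 0, 0, 0.1], [0, 0, 0, 0]]], force=50)

```text
t: 7.4
tcp_pos: [0.606, -0.0187, 0.1586]
tool_rot: [0.308, 0.632, -0.306, 0.643]
force: [4.7, 3.6, 6.0]
finger_gap: 0.331
```

Run:
```python
from h import *
from station import snapshot
import cv2
chk()
a=cv2.cvtColor(snapshot("side"),4)[150:230,240:340];b=cv2.cvtColor(snapshot("top"),4)[180:260,260:340]
cv2.imwrite("pics/c4.png",np.hstack([cv2.resize(a,(440,352),interpolation=2),cv2.resize(b,(352,352),interpolation=2)]))
```

```text
t 7.4 q [-2.150e-01  5.860e-01  1.561e+00 -1.000e-03  9.800e-01  6.830e-01] tcp [ 0.606  -0.0187  0.1586] gap 0.331 F [4.7 3.6 6. ] T [-0.93 -1.91  0.84]
toolF [-5.9  6.   0.2] zyaw -51.4
moved lid mm [ 0.8  5.9 10.4] F lid [-1.5  2.9  7.7] T lid [ 2.26 -0.12 -0.33]
```

View pics/c4.png

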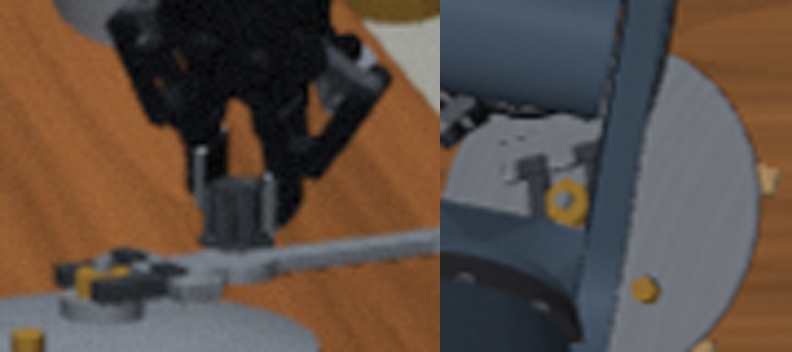

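>>> arm_command(series=[[[0, 0, 0, 0], [0, 0, 0, 0], [0, 0, 0, 0], [0, 0, 0, -0.14], [0, 0, 0, -0.14], [0, 0, 0, -0.14], [0, 0, 0, -0.14], [0, 0, 0, -0.14], [0, 0, 0, -0.14], [0, 0, 0, 0]]], jaw=58)

```text
t: 8.5
tcp_pos: [0.5993, -0.0183, 0.1536]
tool_rot: [0.022, 0.708, -0.022, 0.706]
force: [-0.3, 0.2, -0.1]
finger_gap: 0.577
```

Run:
```python
from h import *
from station import snapshot
import cv2
delta(knob(.030)-[0,0,.016]);chk()
a=cv2.cvtColor(snapshot("side"),4)[150:230,240:340];b=cv2.cvtColor(snapshot("top"),4)[180:260,260:340]
cv2.imwrite("pics/c5.png",np.hstack([cv2.resize(a,(440,352),interpolation=2),cv2.resize(b,(352,352),interpolation=2)]))
```

```text
t 8.5 q [-0.217  0.591  1.568 -0.     0.986 -0.153] tcp [ 0.5993 -0.0183  0.1536] gap 0.577 F [-0.3  0.2 -0.1] T [-0.03  0.01 -0.01]
toolF [ 0.1  0.2 -0.3] zyaw -3.6
delta mm [ 3.4 -1.   4.3]
t 8.5 q [-0.217  0.591  1.568 -0.     0.986 -0.153] tcp [ 0.5993 -0.0183  0.1536] gap 0.577 F [-0.3  0.2 -0.1] T [-0.03  0.01 -0.01]
toolF [ 0.1  0.2 -0.3] zyaw -3.6
moved lid mm [ 0.2 -0.4  5. ] F lid [-0.1 -0.4 -0. ] T lid [-0.   -0.03 -0.01]
```

View pics/c5.png

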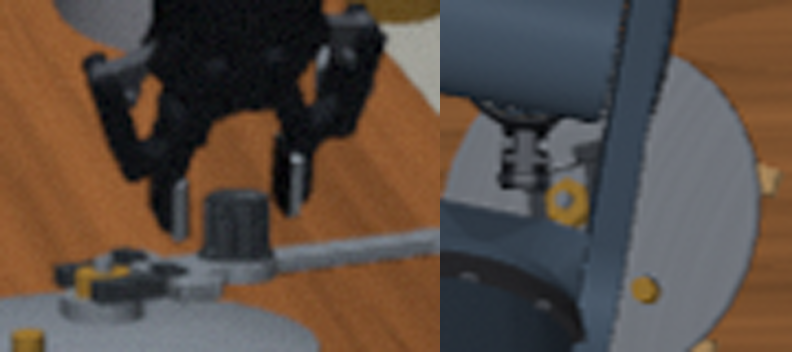

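>>> arm_command(series=[[[0, 0, 0, -0.12], [3, -1.7, 2.7, 0], [3, 0, 0, 0], [2, 0, 0, 0], [0, 0, 0, 0]]])

```text
t: 9.1
tcp_pos: [0.6032, -0.0198, 0.1461]
tool_rot: [-0.02, 0.707, 0.02, 0.707]
force: [-0.2, 0.4, 0.7]
finger_gap: 0.578
```

>>> arm_command(series=[[[0, 0, 0, 0], [0, 0, 0, 0], [0, 0, 0, 0], [0, 0, 0, 0], [0, 0, 0, 0]]], jaw=0, force=60)

```text
t: 9.6
tcp_pos: [0.5984, -0.0186, 0.147]
tool_rot: [-0.019, 0.711, 0.02, 0.703]
force: [-8.6, 0.9, 11.5]
finger_gap: 0.392
```

Run:
```python
from h import *
chk();t,M=show();print("z_lid tool",(M.T@L[:,2]).round(3))
```

```text
t 9.6 q [-0.217  0.602  1.569 -0.     0.982 -0.273] tcp [ 0.5984 -0.0186  0.147 ] gap 0.392 F [-8.6  0.9 11.5] T [ 0.09  2.15 -0.27]
toolF [-11.4   1.4  -8.6] zyaw 3.2
moved lid mm [-2.6 -1.2 -1.1] F lid [ 7.9 -8.2  8.7] T lid [-1.88 -0.75  0.77]
t 9.6 q [-0.217  0.602  1.569 -0.     0.982 -0.273] tcp [ 0.5984 -0.0186  0.147 ] gap 0.392 F [-8.6  0.9 11.5] T [ 0.09  2.15 -0.27]
toolF [-11.4   1.4  -8.6] zyaw 3.2
z_lid tool [-0.867  0.452  0.21 ]
```

>>> arm_command(series=[[[-2, 1, -1, 0], [-2, 1, 0, 0], [-2, 1, 0.5, 0], [-2, 1, 0.5, 0], [-2, 1, 0.5, 0], [-1.5, 0.8, 0.4, 0], [0, 0, 0, 0]]], force=70)

```text
t: 10.3
tcp_pos: [0.5991, -0.0156, 0.1529]
tool_rot: [-0.021, 0.711, 0.019, 0.702]
force: [-2.2, -8.3, -16.5]
finger_gap: 0.376
```

Run:
```python
from h import *
chk((.5984,-.0186,.147))
```

```text
t 10.3 q [-0.21   0.595  1.562 -0.006  0.998 -0.263] tcp [ 0.5991 -0.0156  0.1529] gap 0.376 F [ -2.2  -8.3 -16.5] T [-1.29  1.01 -0.3 ]
toolF [16.6 -8.2 -2.4] zyaw 3.2
moved lid mm [ 0.4 -0.5  6.6] F lid [ -0.9   1.2 -18.6] T lid [-0.53 -1.58 -0.04]
```

>>> arm_command(series=[[[2, -1, -0.5, 0], [0, 0, 0, 0.1], [0, 0, 0, 0.1], [0, 0, 0, 0.1], [0, 0, 0, 0.1], [0, 0, 0, 0.1], [0, 0, 0, 0]]], force=60)

```text
t: 11.0
tcp_pos: [0.6044, -0.0147, 0.155]
tool_rot: [0.155, 0.689, -0.155, 0.691]
force: [1.5, 0.2, -8.7]
finger_gap: 0.328
```

Run:
```python
from h import *
chk((.5984,-.0186,.147))
```

```text
t 11.0 q [-0.209  0.593  1.558  0.     0.988  0.233] tcp [ 0.6044 -0.0147  0.155 ] gap 0.328 F [ 1.5  0.2 -8.7] T [-0.06 -0.68  0.28]
toolF [8.7 0.8 1.2] zyaw -25.3
moved lid mm [-1.2  4.1  9.9] F lid [-5.   1.3 -7.1] T lid [ 0.7   0.21 -0.08]
```

>>> arm_command(series=[[[0, 0, 0, 0.1], [0, 0, 0, 0.1], [0, 0, 0, 0.1], [0, 0, 0, 0]]])

```text
t: 11.4
tcp_pos: [0.6071, -0.0164, 0.1561]
tool_rot: [0.254, 0.656, -0.255, 0.663]
force: [6.2, -1.9, -10.3]
finger_gap: 0.326
```

Run:
```python
from h import *
chk((.5984,-.0186,.147))
```

```text
t 11.4 q [-0.209  0.592  1.555 -0.003  0.984  0.529] tcp [ 0.6071 -0.0164  0.1561] gap 0.326 F [  6.2  -1.9 -10.3] T [-1.29 -2.28  1.21]
toolF [10.4  2.8  5.8] zyaw -42.2
moved lid mm [-0.2  7.2 10.6] F lid [-5.8  6.5 -8.6] T lid [ 2.86 -0.3  -0.25]
```

```bash
cat >> h.py <<'E'
def jaws(save=None,n=6):
    import cv2
    from station import snapshot
    I0=cv2.cvtColor(cv2.imread("pics/top0.png"),cv2.COLOR_BGR2GRAY).astype(np.float32)
    I=np.mean([cv2.cvtColor(snapshot("top"),cv2.COLOR_RGB2GRAY) for _ in range(n)],0).astype(np.float32)
    if save: cv2.imwrite(save,np.hstack([cv2.resize(k[195:255,265:320].astype(np.uint8),None,fx=7,fy=7,interpolation=2) for k in(I0,I)]))
    for nm,(u0,u1,v0,v1) in {"leftjaw":(277,285,217,232),"plug":(301,311,240,250),"nut":(284,295,219,233)}.items():
        G=np.mgrid[-1.5:1.55:.1,-2:2.05:.1].reshape(2,-1).T
        best=[]
        for dv,du in G:
            W=cv2.warpAffine(I,np.float32([[1,0,-du],[0,1,-dv]]),(560,420),flags=cv2.INTER_CUBIC)
            a,b=W[v0:v1,u0:u1].ravel(),I0[v0:v1,u0:u1].ravel();best.append(np.corrcoef(a,b)[0,1])
        k=int(np.argmax(best));print(nm,"du,dv",G[k][::-1].round(2),"corr",round(best[k],3))
E
python3 - <<'E'
from h import *
jaws("pics/c6.png")
E
```

```text
leftjaw du,dv [ 0.7 -0.4] corr 0.655
plug du,dv [0. 0.] corr 0.998
nut du,dv [-0.4  0. ] corr 0.618
```

View pics/c6.png

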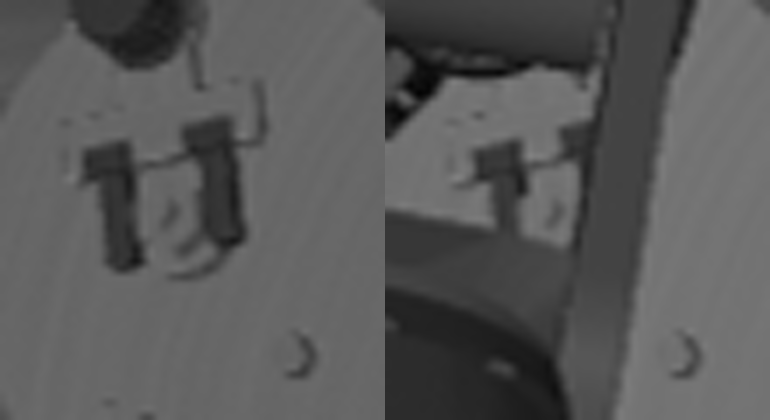

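>>> arm_command(series=[[[0, 0, 0, 0.1], [0, 0, 0, 0.1], [0, 0, 0, 0.1], [0, 0, 0, 0]]])

```text
t: 12.1
tcp_pos: [0.6099, -0.0153, 0.1589]
tool_rot: [0.354, 0.608, -0.349, 0.618]
force: [8.3, -0.5, 0.9]
finger_gap: 0.328
```

Run:
```python
from h import *
chk((.5984,-.0186,.147))
t,M=show();print("z_lid tool",(M.T@L[:,2]).round(3))
```

```text
t 12.1 q [-0.209  0.59   1.551  0.002  0.986  0.831] tcp [ 0.6099 -0.0153  0.1589] gap 0.328 F [ 8.3 -0.5  0.9] T [-0.28 -1.75  0.59]
toolF [-0.8  6.9  4.6] zyaw -59.6
moved lid mm [-0.6  9.4 14. ] F lid [-1.9  7.8  2.2] T lid [ 1.79  0.42 -0.35]
t 12.1 q [-0.209  0.59   1.551  0.002  0.986  0.831] tcp [ 0.6099 -0.0153  0.1589] gap 0.328 F [ 8.3 -0.5  0.9] T [-0.28 -1.75  0.59]
toolF [-0.8  6.9  4.6] zyaw -59.6
z_lid tool [-0.864  0.411 -0.292]
```

>>> arm_command(series=[[[-2, 0, 0, 0], [0, 0, 0, 0], [0, 0, 0, 0], [0, 0, 0, 0], [0, 0, 0, -0.14], [0, 0, 0, -0.14], [0, 0, 0, -0.14], [0, 0, 0, -0.14], [0, 0, 0, -0.14], [0, 0, 0, -0.14]]], jaw=58)

```text
t: 13.1
tcp_pos: [0.6024, -0.0147, 0.1574]
tool_rot: [0.07, 0.705, -0.069, 0.703]
force: [0.7, 0.1, -1.3]
finger_gap: 0.578
```

Run:
```python
from h import *
from station import snapshot
import cv2
delta(knob(.030)-[0,0,.016])
a=np.mean([cv2.cvtColor(snapshot("side"),4) for _ in range(2)],0).astype(np.uint8)[160:230,240:340]
cv2.imwrite("pics/c7a.png",a)
jaws("pics/c7b.png",4)
a0=cv2.imread("pics/side0.png")[160:230,240:340]
# knob shift: match the knob patch vertically vs initial home image
g0,g=[cv2.cvtColor(i,cv2.COLOR_BGR2GRAY) for i in(a0,a)]
T=g0[30:50,44:64]; r=cv2.matchTemplate(g[20:60,38:70],T,cv2.TM_CCOEFF_NORMED);_,m,_,l=cv2.minMaxLoc(r);print("knob shift px",l[0]-6,l[1]-10,m)
```

```text
t 13.1 q [-0.21   0.589  1.558  0.     0.997 -0.013] tcp [ 0.6024 -0.0147  0.1574] gap 0.578 F [ 0.7  0.1 -1.3] T [ 0.03  0.03 -0.01]
toolF [1.3 0.2 0.6] zyaw -11.3
delta mm [ 7.1 -4.6  2. ]
leftjaw du,dv [ 0.7 -0.2] corr 0.67
plug du,dv [0. 0.] corr 0.998
nut du,dv [-0.4  0. ] corr 0.644
knob shift px 0 -3 0.9119884967803955
```

>>> arm_command(series=[[[2, -2.5, 1, 0], [3, -2, 1, 0], [2, 0, 0, 0], [0, 0, 0, 0]]])

```text
t: 13.8
tcp_pos: [0.6042, -0.0198, 0.1503]
tool_rot: [0.072, 0.704, -0.072, 0.703]
force: [0.2, -0.7, -0.3]
finger_gap: 0.58
```

>>> arm_command(series=[[[0, 0, 0, 0], [0, 0, 0, 0], [0, 0, 0, 0], [0, 0, 0, 0], [0, 0, 0, 0]]], jaw=0, force=60)

```text
t: 14.3
tcp_pos: [0.6006, -0.0187, 0.1508]
tool_rot: [0.072, 0.707, -0.071, 0.7]
force: [-5.0, 1.7, 5.0]
finger_gap: 0.374
```

Run:
```python
from h import *
chk()
```

```text
t 14.3 q [-0.217  0.598  1.562 -0.     0.99  -0.014] tcp [ 0.6006 -0.0187  0.1508] gap 0.374 F [-5.   1.7  5. ] T [ 0.17  1.34 -0.02]
toolF [-4.9  0.7 -5.3] zyaw -11.6
moved lid mm [-1.3  0.9  2.6] F lid [ 2.8 -5.3  4.1] T lid [-1.14 -0.36  0.63]
```

>>> arm_command(series=[[[-1, 0.5, 0, 0.1], [0, 0, 0, 0.1], [0, 0, 0, 0.1], [0, 0, 0, 0]]])

```text
t: 14.7
tcp_pos: [0.6037, -0.0188, 0.1509]
tool_rot: [0.176, 0.686, -0.176, 0.684]
force: [-0.3, 0.3, -4.8]
finger_gap: 0.368
```

Run:
```python
from h import *
chk()
```

```text
t 14.7 q [-0.216  0.599  1.559  0.     0.985  0.286] tcp [ 0.6037 -0.0188  0.1509] gap 0.368 F [-0.3  0.3 -4.8] T [0.05 0.08 0.13]
toolF [ 4.8  0.1 -0.4] zyaw -28.8
moved lid mm [-2.2  3.8  3.3] F lid [-2.5 -0.4 -4.1] T lid [-0.01  0.02  0.15]
```

>>> arm_command(series=[[[0, 0, 0, 0.1], [0, 0, 0, 0.1], [0, 0, 0, 0]]])

```text
t: 15.0
tcp_pos: [0.6055, -0.0201, 0.1511]
tool_rot: [0.241, 0.664, -0.242, 0.666]
force: [0.4, -2.5, -7.6]
finger_gap: 0.375
```

Run:
```python
from h import *
chk();jaws(None,3)
```

```text
t 15.0 q [-0.216  0.6    1.558 -0.003  0.982  0.482] tcp [ 0.6055 -0.0201  0.1511] gap 0.375 F [ 0.4 -2.5 -7.6] T [-0.99 -1.19  1.03]
toolF [ 7.6 -1.7  1.9] zyaw -39.9
moved lid mm [-1.7  6.   3.2] F lid [-1.9  1.3 -7.7] T lid [ 1.8  -0.45  0.15]
leftjaw du,dv [ 0.8 -0.6] corr 0.58
plug du,dv [0.3 0.1] corr 0.835
nut du,dv [ 0.3 -0.4] corr 0.629
```

>>> arm_command(series=[[[0, 0, 0, 0.1], [0, 0, 0, 0.1], [0, 0, 0, 0]]])

```text
t: 15.45
tcp_pos: [0.6074, -0.0203, 0.1524]
tool_rot: [0.307, 0.634, -0.307, 0.64]
force: [4.6, -2.6, -8.8]
finger_gap: 0.375
```

Run:
```python
from h import *
chk();jaws("pics/c8.png",4)
```

```text
t 15.45 q [-0.216  0.599  1.555 -0.002  0.981  0.683] tcp [ 0.6074 -0.0203  0.1524] gap 0.375 F [ 4.6 -2.6 -8.8] T [-1.47 -2.13  1.39]
toolF [8.8 1.9 4.9] zyaw -51.5
moved lid mm [-1.5  7.9  4.6] F lid [-3.8  5.3 -7.9] T lid [ 2.89 -0.53 -0.06]
leftjaw du,dv [ 0.8 -0.7] corr 0.564
plug du,dv [0.3 0.1] corr 0.839
nut du,dv [ 0.3 -0.4] corr 0.63
```

View pics/c8.png

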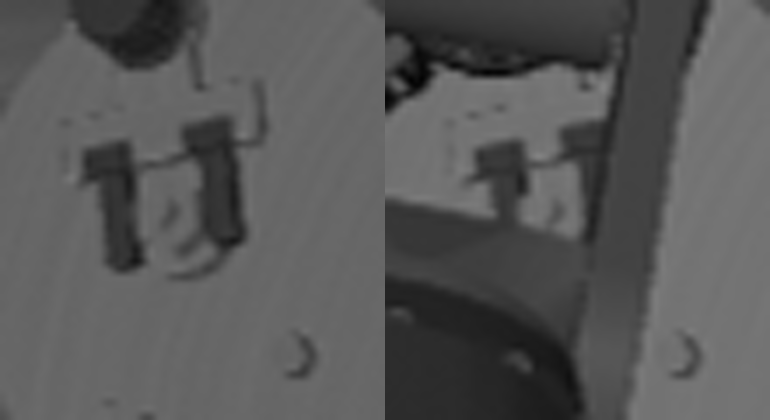

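>>> arm_command(series=[[[2, -1, 0.5, 0], [2, -1, 0.5, 0], [2, -1, 0.5, 0], [2, -1, 0.5, 0], [2, -1, 0.5, 0], [0, 0, 0, 0]]])

```text
t: 16.25
tcp_pos: [0.6065, -0.0226, 0.1474]
tool_rot: [0.31, 0.633, -0.305, 0.64]
force: [1.3, 7.8, 17.8]
finger_gap: 0.369
```

```bash
cat >> h.py <<'E'
def kshift():
    import cv2
    from station import snapshot
    a=snapshot("side")[160:230,240:340];a0=cv2.imread("pics/side0.png")[160:230,240:340][:,:,::-1]
    g0,g=[cv2.cvtColor(np.ascontiguousarray(i),cv2.COLOR_RGB2GRAY) for i in(a0,a)]
    T=cv2.resize(g0[30:50,44:64],None,fx=4,fy=4,interpolation=2);r=cv2.matchTemplate(cv2.resize(g[20:60,38:70],None,fx=4,fy=4,interpolation=2),T,cv2.TM_CCOEFF_NORMED);_,m,_,l=cv2.minMaxLoc(r);print("knob shift px",l[0]/4-6,l[1]/4-10,round(m,3))
E
python3 - <<'E'
from h import *
chk((.6074,-.0203,.1524));kshift()
E
```

```text
t 16.25 q [-0.223  0.603  1.565  0.004  0.963  0.674] tcp [ 0.6065 -0.0226  0.1474] gap 0.369 F [ 1.3  7.8 17.8] T [-0.08 -1.59  1.51]
toolF [-17.7   6.1  -5.2] zyaw -51.5
moved lid mm [-0.4  0.  -5.6] F lid [ 2.2 -1.8 19.2] T lid [2.05 0.54 0.56]
knob shift px 0.0 -0.25 0.5
```

>>> arm_command(series=[[[2, -1, 0.5, 0], [2, -1, 0.5, 0], [0, 0, 0, 0], [-2, 1, -0.5, 0], [-2, 1, -0.5, 0], [-1, 0.5, -0.2, 0], [0, 0, 0, 0]]])

```text
t: 17.0
tcp_pos: [0.6064, -0.0224, 0.1474]
tool_rot: [0.309, 0.633, -0.305, 0.64]
force: [2.3, 5.3, 12.4]
finger_gap: 0.366
```

>>> arm_command(series=[[[0, 0, 0, 0], [0, 0, 0, 0], [0, 0, 0, 0], [-15, 0, 0, 0], [-20, 0, 0, 0], [-25, 0, 0, 0], [-25, 0, 0, 0], [0, 0, 0, 0]]], jaw=58)

```text
t: 17.8
tcp_pos: [0.6025, -0.0229, 0.2314]
tool_rot: [0.311, 0.636, -0.308, 0.636]
force: [0.3, -0.3, -0.2]
finger_gap: 0.58
```

Run:
```python
from h import *
chk();kshift();jaws(None,3)
for s in (-.05,.2,.4,.6,.8,1.0,1.15):
    a=hgrip(s);b=hgrip(s,0,.1);d=a-b;print(s,a.round(4),"handle yaw",np.degrees(np.arctan2(d[1],d[0])).round(1))
```

```text
t 17.8 q [-0.225  0.497  1.491  0.003  1.152  0.68 ] tcp [ 0.6025 -0.0229  0.2314] gap 0.58 F [ 0.3 -0.3 -0.2] T [ 0.01 -0.03  0.01]
toolF [0.2 0.  0.4] zyaw -51.9
moved lid mm [41.7  4.3 70.8] F lid [ 0.1  0.4 -0.3] T lid [ 0.02  0.02 -0.  ]
knob shift px -0.25 0.0 0.972
leftjaw du,dv [0.6 0. ] corr 0.937
plug du,dv [0.1 0. ] corr 0.085
nut du,dv [0.2 0.2] corr 0.859
-0.05 [ 0.6764 -0.0215  0.1162] handle yaw 6.4
0.2 [ 0.6801 -0.0558  0.1336] handle yaw -6.6
0.4 [ 0.6763 -0.0825  0.1487] handle yaw -16.7
0.6 [ 0.6666 -0.1075  0.1642] handle yaw -26.6
0.8 [ 0.6514 -0.1297  0.1794] handle yaw -36.6
1.0 [ 0.6312 -0.1483  0.1938] handle yaw -46.9
1.15 [ 0.6133 -0.1594  0.2037] handle yaw -54.9
```

Run:
```python
from h import *
import cv2
from station import snapshot
f=lambda I:cv2.cvtColor(I,cv2.COLOR_RGB2GRAY).astype(np.float32)
I0=f(cv2.imread("pics/top0.png")[:,:,::-1].copy());I=np.mean([f(snapshot("top")) for _ in range(6)],0)
for v in (216,218,221,224,227,229):
    print(v,"0:",I0[v,274:304].astype(int).tolist());print("    1:",I[v,274:304].astype(int).tolist())
```

```text
216 0: [93, 102, 92, 68, 62, 58, 55, 51, 43, 61, 96, 104, 103, 104, 104, 106, 99, 70, 37, 40, 41, 44, 48, 38, 67, 99, 97, 102, 100, 103]
    1: [100, 108, 105, 87, 66, 62, 60, 58, 52, 45, 75, 113, 111, 111, 112, 103, 71, 45, 46, 48, 45, 47, 44, 63, 93, 71, 40, 65, 70, 69]
218 0: [94, 104, 88, 46, 49, 51, 52, 52, 46, 52, 76, 78, 68, 74, 78, 76, 87, 98, 94, 68, 50, 53, 55, 47, 44, 85, 107, 104, 102, 104]
    1: [100, 109, 110, 92, 51, 54, 55, 55, 53, 44, 57, 80, 74, 81, 85, 82, 94, 106, 91, 53, 56, 61, 54, 49, 64, 40, 45, 69, 69, 68]
221 0: [103, 100, 81, 83, 91, 66, 52, 54, 48, 30, 68, 107, 103, 102, 100, 99, 103, 103, 104, 91, 50, 52, 52, 44, 33, 78, 106, 103, 103, 104]
    1: [109, 105, 87, 89, 105, 97, 70, 55, 58, 48, 46, 86, 113, 109, 106, 107, 109, 112, 98, 61, 55, 58, 51, 31, 28, 37, 58, 70, 69, 68]
224 0: [99, 100, 102, 105, 97, 70, 49, 52, 53, 57, 78, 101, 101, 102, 97, 80, 87, 101, 94, 72, 52, 51, 54, 48, 32, 67, 106, 105, 104, 103]
    1: [106, 107, 109, 112, 111, 98, 67, 54, 54, 65, 91, 108, 108, 110, 103, 85, 94, 109, 98, 69, 54, 56, 55, 43, 27, 49, 70, 69, 69, 68]
227 0: [100, 103, 105, 103, 103, 89, 50, 52, 52, 46, 72, 104, 102, 97, 84, 92, 103, 103, 97, 74, 48, 51, 53, 55, 46, 46, 86, 106, 103, 102]
    1: [107, 110, 111, 110, 109, 109, 91, 56, 55, 60, 88, 110, 108, 103, 91, 99, 109, 110, 103, 78, 52, 56, 53, 37, 48, 71, 70, 69, 69, 68]
229 0: [102, 105, 103, 102, 103, 90, 57, 52, 53, 45, 51, 80, 93, 102, 101, 100, 96, 83, 71, 75, 80, 61, 39, 33, 26, 54, 92, 104, 102, 103]
    1: [109, 112, 110, 108, 109, 110, 98, 62, 55, 55, 64, 83, 100, 109, 108, 107, 104, 89, 76, 70, 60, 59, 41, 26, 47, 69, 69, 69, 69, 69]
```

>>> arm_command(series=[[[0, 0, 0, 0.12], [0, 0, 0, 0.12], [0, 0, 0, 0.12], [0, 0, 0, 0.12], [0, 0, 0, 0.12], [0, 0, 0, 0]]], jaw=45)

```text
t: 18.9
tcp_pos: [0.6024, -0.0237, 0.2275]
tool_rot: [0.483, 0.517, -0.483, 0.516]
force: [0.5, -0.6, 0.3]
finger_gap: 0.452
```

Run:
```python
from h import *
delta(hgrip(0)-[0,0,.014])
```

```text
t 18.9 q [-0.225  0.502  1.494  0.     1.147  1.278] tcp [ 0.6024 -0.0237  0.2275] gap 0.452 F [ 0.5 -0.6  0.3] T [ 0.04 -0.03 -0.  ]
toolF [-0.3  0.5  0.6] zyaw -86.1
delta mm [121.9  75.1   9.8]
```

>>> arm_command(series=[[[0, 25, 5, 0], [0, 25, 5, 0], [10, 25, 0, 0], [35, 0, 0, 0], [25, 0, 0, 0], [15, 0, 0, 0], [0, 0, 0, 0]]])

```text
t: 19.6
tcp_pos: [0.6762, -0.0283, 0.14]
tool_rot: [0.481, 0.519, -0.483, 0.515]
force: [0.1, -1.0, -0.1]
finger_gap: 0.451
```

Run:
```python
from h import *
from station import snapshot
import cv2
delta(hgrip(0)-[0,0,.014])
a=cv2.cvtColor(snapshot("side"),4)[150:230,260:360];b=cv2.cvtColor(snapshot("top"),4)[130:230,240:340]
cv2.imwrite("pics/c9.png",np.hstack([cv2.resize(a,(450,360),interpolation=2),cv2.resize(b,(350,350),interpolation=2)[:360]] if 0 else [cv2.resize(a,(440,352),interpolation=2),cv2.resize(b,(352,352),interpolation=2)]))
```

```text
t 19.6 q [-0.207  0.701  1.366  0.     1.08   1.295] tcp [ 0.6762 -0.0283  0.14  ] gap 0.451 F [ 0.1 -1.  -0.1] T [-0.01  0.01 -0.01]
toolF [0.1 0.  1. ] zyaw -86.0
delta mm [34.5  1.9  0.2]
```

View pics/c9.png

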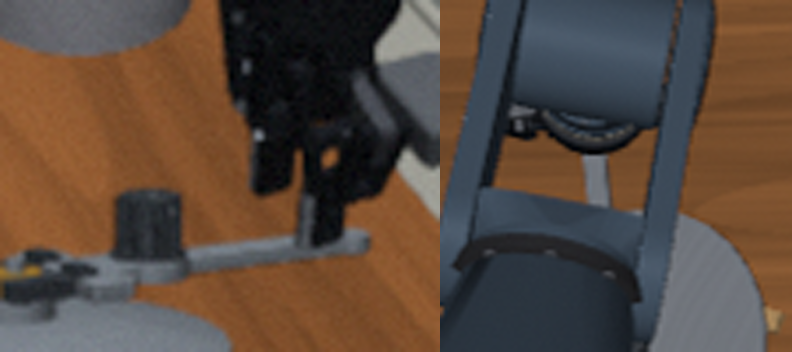

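>>> arm_command(series=[[[8, 0, 0, 0], [6, 0, 0, 0], [5, 0, 0, 0], [5, 0, 0, 0], [4, 0, 0, 0], [4, 0, 0, 0], [2, 0, 0, 0], [0, 0, 0, 0]]])

```text
t: 20.5
tcp_pos: [0.6778, -0.0286, 0.1084]
tool_rot: [0.483, 0.517, -0.483, 0.516]
force: [-0.5, 0.2, -0.4]
finger_gap: 0.45
```

>>> arm_command(series=[[[0, 0, 0, 0], [0, 0, 0, 0], [0, 0, 0, 0], [0, 0, 0, 0]]], jaw=0, force=20)

```text
t: 20.9
tcp_pos: [0.6782, -0.0282, 0.1092]
tool_rot: [0.483, 0.517, -0.482, 0.517]
force: [-0.4, 2.1, 2.2]
finger_gap: 0.201
```

Run:
```python
from h import *
delta(hgrip(0)-[0,0,.014])
```

```text
t 20.9 q [-2.060e-01  7.390e-01  1.385e+00  1.000e-03  1.017e+00  1.296e+00] tcp [ 0.6782 -0.0282  0.1092] gap 0.201 F [-0.4  2.1  2.2] T [0.35 0.05 0.01]
toolF [-2.2 -0.2 -2.1] zyaw -86.1
delta mm [ 3.7 -0.3  0.1]
```

Run:
```python
from h import *
def pose(s):
    a=hgrip(s);d=a-hgrip(s,0,.1);return a,np.arctan2(d[1],d[0])-np.pi/2
for i in range(14):
    s=.08*i;a,y=pose(s);b,y2=pose(s+.08)
    z=np.array([np.cos(y),np.sin(y),0]);x=np.array([0,0,-1.]);M=np.c_[x,np.cross(z,x),z]
    print(round(s+.08,2),(1000*M.T@(b-a)).round(1),round(y-y2,3))
```

```text
0.08 [-5.5  0.9 11.1] 0.073
0.16 [-5.7  0.7 11. ] 0.072
0.24 [-5.9  0.6 10.9] 0.071
0.32 [-6.   0.3 10.8] 0.07
0.4 [-6.1  0.1 10.8] 0.07
0.48 [-6.2 -0.1 10.7] 0.069
0.56 [-6.2 -0.4 10.7] 0.069
0.64 [-6.2 -0.6 10.7] 0.069
0.72 [-6.1 -0.9 10.7] 0.07
0.8 [-6.  -1.1 10.8] 0.07
0.88 [-5.9 -1.3 10.8] 0.071
0.96 [-5.7 -1.5 10.9] 0.072
1.04 [-5.5 -1.7 11. ] 0.073
1.12 [-5.3 -1.9 11.1] 0.074
```

>>> arm_command(series=[[[-5.5, 0.9, 11.1, 0.073], [-5.7, 0.7, 11, 0.072], [-5.9, 0.6, 10.9, 0.071], [-6, 0.3, 10.8, 0.07], [0, 0, 0, 0]]])

```text
t: 21.4
tcp_pos: [0.6788, -0.0725, 0.1326]
tool_rot: [0.552, 0.442, -0.551, 0.442]
force: [-0.3, 2.6, 2.1]
finger_gap: 0.203
```

```bash
cat >> h.py <<'E'
def swing(s):
    delta(hgrip(s)-[0,0,.0105]);t=status.sense()["tcp_pos"]
    w=L.T@(t+[0,0,.0105]-N);print("s est",np.arctan2(w[0],w[1])+np.pi/6,"r",np.hypot(w[0],w[1]))
E
python3 - <<'E'
from h import *
swing(.32)
E
```

```text
t 21.4 q [-2.700e-01  7.150e-01  1.360e+00  1.000e-03  1.067e+00  1.520e+00] tcp [ 0.6788 -0.0725  0.1326] gap 0.203 F [-0.3  2.6  2.1] T [ 0.44 -0.01  0.01]
toolF [-2.1 -0.8 -2.5] zyaw -102.6
delta mm [ 0.5 -0.3 -0.5]
s est 0.3243339128804247 r 0.15528496810063705
```

>>> arm_command(series=[[[-6.1, 0.1, 10.8, 0.07], [-6.2, -0.1, 10.7, 0.069], [-6.2, -0.4, 10.7, 0.069], [-6.2, -0.6, 10.7, 0.069], [-6.1, -0.9, 10.7, 0.07], [0, 0, 0, 0]]])

```text
t: 22.0
tcp_pos: [0.6585, -0.1215, 0.1633]
tool_rot: [0.62, 0.341, -0.619, 0.341]
force: [-0.3, 2.5, 1.5]
finger_gap: 0.199
```

>>> arm_command(series=[[[-6, -1.1, 10.8, 0.07], [-5.9, -1.3, 10.8, 0.071], [-5.7, -1.5, 10.9, 0.072], [-5.5, -1.7, 11, 0.073], [-5.3, -1.9, 11.1, 0.074], [0, 0, 0, 0], [0, 0, 0, 0]]])

```text
t: 22.7
tcp_pos: [0.6181, -0.1575, 0.1915]
tool_rot: [0.671, 0.225, -0.67, 0.226]
force: [1.4, 3.1, 4.7]
finger_gap: 0.2
```

Run:
```python
from h import *
swing(1.12)
```

```text
t 22.7 q [-0.424  0.589  1.439 -0.     1.113  2.069] tcp [ 0.6181 -0.1575  0.1915] gap 0.2 F [1.4 3.1 4.7] T [ 0.35 -0.16  0.  ]
toolF [-4.7 -1.7 -3. ] zyaw -142.8
delta mm [ 0.2 -0.7  0.7]
s est 1.1158280542670402 r 0.15574534650906535
```

>>> arm_command(series=[[[0, 0, 0, 0], [0, 0, 0, 0], [0, 0, 0, 0], [-15, 0, 0, 0], [-25, 0, 0, 0], [-30, 0, 0, 0], [-30, 0, 0, 0], [0, 0, 0, 0]]], jaw=45)

```text
t: 23.5
tcp_pos: [0.62, -0.1592, 0.2959]
tool_rot: [0.673, 0.222, -0.668, 0.227]
force: [0.9, 0.7, -0.0]
finger_gap: 0.447
```

Run:
```python
from h import *
t,M=show();print((1000*M.T@(np.array([.45,.25,.29])-t)).round())
```

```text
t 23.5 q [-4.250e-01  4.830e-01  1.323e+00 -1.000e-03  1.326e+00  2.070e+00] tcp [ 0.62   -0.1592  0.2959] gap 0.447 F [ 0.9  0.7 -0. ] T [ 0.02 -0.02  0.  ]
toolF [ 0.  -0.  -1.1] zyaw -143.0
[   3. -429. -111.]
```

>>> arm_command(series=[[[-3, 0, 0, -0.14], [0, 0, 0, -0.14], [0, 0, 0, -0.14], [0, 0, 0, -0.14], [0, 0, 0, -0.14], [0, 0, 0, -0.14], [0, 0, 0, -0.14], [0, 0, 0, 0]]])

```text
t: 24.3
tcp_pos: [0.6169, -0.1578, 0.2928]
tool_rot: [0.486, 0.514, -0.487, 0.513]
force: [-0.3, -0.5, -1.1]
finger_gap: 0.452
```

Run:
```python
from h import *
t,M=show();print((1000*M.T@(np.array([.45,.25,.29])-t)).round())
```

```text
t 24.3 q [-0.425  0.486  1.326 -0.     1.331  1.091] tcp [ 0.6169 -0.1578  0.2928] gap 0.452 F [-0.3 -0.5 -1.1] T [-0.01  0.08  0.03]
toolF [ 1.1 -0.3  0.5] zyaw -86.9
[   3. -144. -416.]
```

>>> arm_command(series=[[[0, -14, -42, 0], [0, -14, -42, 0], [0, -14, -42, 0], [0, -14, -42, 0], [0, -14, -42, 0], [0, -14, -42, 0], [0, -14, -42, 0], [0, -14, -42, 0], [0, -14, -42, 0], [0, -14, -42, 0]]])

```text
t: 25.3
tcp_pos: [0.4536, 0.2552, 0.2937]
tool_rot: [0.487, 0.513, -0.487, 0.513]
force: [0.8, 0.7, 0.3]
finger_gap: 0.45
```

Run:
```python
from h import *
import cv2
from station import snapshot
show()
I0=cv2.imread("pics/top0.png")[:,:,::-1]
I=np.mean([snapshot("top") for _ in range(8)],0)
S=np.mean([snapshot("side") for _ in range(4)],0)
cv2.imwrite("pics/topF.png",I[:,:,::-1]);cv2.imwrite("pics/sideF.png",S[:,:,::-1])
# rectify the lid plane at nut-top height into lid coords (0.5 mm/px, 200 mm half)
def rect(img,cam,h,n=401,sc=.0005):
    u=(np.arange(n)-n//2)*sc;X,Y=np.meshgrid(u,u)
    W=N+np.c_[X.ravel(),Y.ravel(),0*X.ravel()+h]@L.T
    q=proj(cam,W).astype(np.float32).reshape(n,n,2)
    return cv2.remap(img.astype(np.float32),q[...,0],q[...,1],cv2.INTER_CUBIC)
# handle angle: polar intensity at r 110..185mm from nut axis, both images
for nm,img in(("start",I0),("end",I)):
    th=np.linspace(-.5,1.6,421);prof=[]
    r=np.linspace(.11,.185,60)
    sat=img.max(2)-img.min(2)   # grey handle on brown wood -> low saturation
    for s in th:
        W=N+np.c_[r*np.sin(s-np.pi/6),r*np.cos(s-np.pi/6),0*r+p[6]+.005]@L.T
        q=proj("top",W).astype(np.float32)
        prof.append(cv2.remap(sat.astype(np.float32),q[:,0].reshape(1,-1),q[:,1].reshape(1,-1),1).mean())
    prof=np.array(prof);k=prof<prof.min()+.4*(np.median(prof)-prof.min());print(nm,"handle angle",th[k].mean().round(3),k.sum()*.005,prof.min().round(1))
# nut hexagon orientation: brass mask in rectified lid plane
for nm,img in(("start",I0),("end",I)):
    A=rect(img,"top",.0055);b=(A[...,0]-A[...,2])>35
    m=b.astype(np.uint8);n,lab,st,c=cv2.connectedComponentsWithStats(m)
    j=min(range(1,n),key=lambda i:np.hypot(*(c[i]-200))+ (1e3 if st[i,4]<200 else 0))
    ys,xs=np.nonzero(lab==j);print(nm,"nut area mm2",st[j,4]*.25,"c",c[j]-200)
    a=np.arctan2(ys-c[j][1],xs-c[j][0]);rr=np.hypot(ys-c[j][1],xs-c[j][0])
    bins=np.array([rr[(a>=t)&(a<t+np.pi/18)].max() for t in np.arange(-np.pi,np.pi-.01,np.pi/18)])
    f=np.fft.fft(bins)[6];print("6-fold phase(rad of nut, mod 60deg)",(-np.angle(f)/6).round(3),abs(f).round(2))
```

```text
t 25.3 q [ 0.298  0.313  1.613 -0.     1.216  1.817] tcp [0.4536 0.2552 0.2937] gap 0.45 F [0.8 0.7 0.3] T [ 0.01  0.04 -0.01]
toolF [-0.3  0.8 -0.7] zyaw -87.1
start handle angle 0.01 0.135 10.0
end handle angle 1.105 0.125 10.4
start nut area mm2 513.5 c [-0.82765336  3.32278481]
6-fold phase(rad of nut, mod 60deg) -0.172 20.6
end nut area mm2 470.0 c [-2.6143617   5.35265957]
6-fold phase(rad of nut, mod 60deg) -0.139 15.31[ WARN:0@6.451] global loadsave.cpp:1063 imwrite_ Unsupported depth image for selected encoder is fallbacked to CV_8U.
```

```bash
python3 -c "
from station import ticket,status
print(status.sense()['t'],ticket.sign_off())"
```

```text
the job is handed in; nothing more can be done
25.9 None
```

I handed the job in at t = 25.9 s, with the gripper clear of everything. My checks suggest the nut turned about 60 degrees, but I have no direct reading of the nut.

**What I did:** I pulled the knob out, turned it clockwise in several grips until the jaws stopped closing, and pushed it home. Then I gripped the handle, swung it clockwise, let go and moved the arm away.

**What the last checks showed:**
- **Knob:** it was back at its starting height in the side picture after the push. I did not check it again after the swing.
- **Jaws:** image edges gave about 2.4 mm of closing per side, roughly 1.2 rad of knob. With the stated start range that puts the worm at 1.4 rad or more, above the 1.3 needed. More turning did not close them further, so I took this as the stop.
- **Spanner:** the camera put it at about 1.105 rad, and the arm's own position gave 1.116 rad.
- **Nut:** its hexagon shifted by 0.03 rad. That fits a turn of about 1.08 rad, but a hexagon looks almost the same after 60 degrees, so the picture alone would also fit almost no turn. That the nut followed the spanner rests on the jaws fitting.
- **Utensils:** I felt no unexpected contact, but I did not compare their positions before and after.

**What went wrong:** after the first turn the knob slid back home when I opened the gripper, so I pulled it out again and repeated the turning. During the second turn the pads slid up the knob, so I gripped it a third time.

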